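Lay out the sharpening stones in their holders

ROBOT

A 6-joint arm with a two-finger parallel gripper is mounted at the origin on the work surface. World frame = base frame: x ahead of the robot, y to its left, z up, the work surface at z = 0. Lengths are in m, angles in rad, forces in N, time in s.
With the tool pointing down it reaches from about 0.3 to 0.75 m from the base axis. Payload 8.5 kg.
Tool frame: the origin (TCP) lies between the finger pads; the fingertips stand 14 mm ahead of it and the grasp point (between the pads) lies 5 mm behind it; x points along the fingers, z is the direction in which the jaws open and shut, and the axes are right-handed (so a half turn about x gives the same grasp; the last joint's range is limited). The gripper opens to 85 mm and grips with 20 to 120 N. Pads are 22 mm wide; open, the fingers measure 114 mm over their backs; the gripper's body (76 mm by 85 mm) begins 54 mm behind the grasp point. The pads swing forward as they close: fully open they stand 13 mm farther back than shut.
Start: joints at [-1.532, 0.381, 1.297, -0, 1.464, -0.215], TCP at [0.138, -0.532, 0.214] pointing down, gripper open.
Joint ranges: [-3.11, 3.11], [-0.89, 2.33], [0.22, 2.48], [-1.42, 4.56], [0.17, 2.85], [-2.88, 2.88]. Speed limits (rad/s): [2.39, 2.39, 3.14, 3.14, 3.14, 3.14].

INTERFACE

Orientations are given as a rotation vector (axis times angle).
In Python, from plant import robot gives the robot as it stands.
- The arm moves only by the tool servo_tool, never from a script. Its argument "commands" is a list that holds one entry, the list of rows, each a list of 4 numbers: the shift along the tool's x, y, z in m, then the turn about the tool's x in rad. In form: [[[dx, dy, dz, roll], ...]]. A call has 1 to 12 rows; each row is the pose to reach, as a shift and turn from the pose commanded when the call began, along the tool's axes at that moment; what a row does not reach only later rows make up. A row lasts 1/8 s, in which the tool goes at most 62.5 mm and 10.7 degrees, less where a joint would pass 70% of its speed; a pose out of reach is approached as far as the arm can. A call with a gripper value outside its range is refused whole. "fingers" is the closure in counts, from 0 (fully open) to 255 (shut), set as the call begins (left out, the last holds). The fingers move at their own pace and stop on an object; "squeeze" is the grip in N (left out, the last holds). Time passes only in rows, so rows that repeat a pose let the fingers close. It gives the time, the measured TCP pose, the force and the opening at its end, in the units of the state.
- robot.get_state(): the state, without advancing time (a new reading comes with each control period).
- robot.get_image(name): name is "scene" or "top" or "wrist"; returns the picture (420x560x3 uint8, blue, green, red); there is no depth.
- robot.get_calibration(name): a dict with "vfov" (degrees; the focal length in pixels is half the picture's height over the tangent of half this angle, whatever the lens; pixels are square), "cx", "cy" (the principal point, pixels), "extrinsics" (4x4, takes a point from camera to world coordinates). Camera axes: x right, y down, z forward; pixel columns grow to the right and rows downward; lengths in m; the calibration is good to about 2 mm. A picture is of the moment at which its call begins: read the wrist's pose just before it. get_calibration takes no time and is no camera call; for the wrist camera it gives the pose at the moment of the call.
- robot.finish_job(): hands the job in, once; it reports no verdict.
The state is a dict: "clock": time; "joint_positions": joint angles; "joint_vel": joint speeds; "joint_torque": joint torques, N m; "eef_pos": TCP position; "eef_rot": TCP orientation; "force": force on the tool from outside, world axes, zero at the start; "moment": the same for the moment, N m; "width": finger opening in m.
Only numpy, scipy, OpenCV 4.12 (cv2) and the standard library are available. Lean on these libraries where they do the work, as an engineer would, in place of code of your own. Each camera call takes 0.05 s, during which the arm holds its last target. There are 200 camera calls.

TASK

The four sharpening stones have been left in two piles among the clutter of the bench. Take the piles apart and seat each stone in the wooden holder made for its length, lying flat on the board between the two end cleats, squarely in line and in the middle. The stones chip, so set them down gently rather than dropping them, and leave the oil tin and the mug standing where they are.

Things in the scene. Friction and masses are not known exactly. Their poses are not given: they have to be found in the camera images.
- stone_170_center (a point): Centre (half-way up) of the longest sharpening stone: a loose plain grey rectangular block 170 x 54 x 28 mm (length x width x height), about 0.57 kg. x along its length, y across its width, z up. At the start it lies on the table, underneath one of the two shorter stones.
- stone_140_center (a point): Centre (half-way up) of the second longest sharpening stone: a loose plain grey rectangular block 140 x 48 x 28 mm (length x width x height), about 0.41 kg. x along its length, y across its width, z up. At the start it lies on the table, underneath one of the two shorter stones.
- stone_110_center (a point): Centre (half-way up) of the second shortest sharpening stone: a loose plain grey rectangular block 110 x 42 x 28 mm (length x width x height), about 0.28 kg. x along its length, y across its width, z up. At the start it lies on top of one of the two longer stones (either one), turned somewhat against it.
- stone_80_center (a point): Centre (half-way up) of the shortest sharpening stone: a loose plain grey rectangular block 80 x 34 x 28 mm (length x width x height), about 0.17 kg. x along its length, y across its width, z up. At the start it lies on top of one of the two longer stones (either one), turned somewhat against it.
- holder_170: Fixed wooden holder for the 170 mm stone, the longest of the four: pale base board 206 x 74 x 14 mm with a dark cleat (10 mm thick, 10 mm high above the board, across the whole width) at each end; 186 mm clear between the cleats, long sides open. Origin at the centre of its underside on the table; x along its length, y across, z up; a seated stone has its centre 28 mm above the origin.
- holder_140: Fixed wooden holder for the 140 mm stone, the second longest of the four: pale base board 176 x 68 x 14 mm with a dark cleat (10 mm thick, 10 mm high above the board, across the whole width) at each end; 156 mm clear between the cleats, long sides open. Origin at the centre of its underside on the table; x along its length, y across, z up; a seated stone has its centre 28 mm above the origin.
- holder_110: Fixed wooden holder for the 110 mm stone, the second shortest of the four: pale base board 146 x 62 x 14 mm with a dark cleat (10 mm thick, 10 mm high above the board, across the whole width) at each end; 126 mm clear between the cleats, long sides open. Origin at the centre of its underside on the table; x along its length, y across, z up; a seated stone has its centre 28 mm above the origin.
- holder_80: Fixed wooden holder for the 80 mm stone, the shortest of the four: pale base board 116 x 54 x 14 mm with a dark cleat (10 mm thick, 10 mm high above the board, across the whole width) at each end; 96 mm clear between the cleats, long sides open. Origin at the centre of its underside on the table; x along its length, y across, z up; a seated stone has its centre 28 mm above the origin.
- oil_tin: Bystander: small round steel tin, 42 mm across and 55 mm high, standing loose on the table in the middle among the stones and holders. Origin at the centre of its underside.
- mug: Bystander: brown clay mug, 76 mm across and 85 mm high, standing loose towards the far side of the table. Origin at the centre of its underside.
Mind the look-alikes: they are no part of the job. What is shaped like the holder_80 but blue or turquoise is not meant. Leave any pink look-alike of the holder_170 alone.

How it is judged:
At the end, for the whole second after the job is handed in: Each of the four stones lies in the holder of its own length: centre within 13 mm horizontally of the holder's centre, long axes within 0.15 rad (either way round), flat on the board (centre 24.5 to 31.5 mm above the holder's underside, tilt under 0.045 rad), released and at rest (horizontal distance between stone_170_center and holder_170 below 0.013 m and angle between the x axis of stone_170_center and the x axis of holder_170, either way round below 0.15 rad and z of stone_170_center in the frame of holder_170 between 0.0245 and 0.0315 m and angle between each of stone_170_center, stone_140_center, stone_110_center, stone_80_center's own z axis and vertical below 0.045 rad and contact force between each of stone_170, stone_140, stone_110, stone_80 and the fingers below 0.3 N and linear speed of each of stone_170, stone_140, stone_110, stone_80 below 0.02 m/s and horizontal distance between stone_140_center and holder_140 below 0.013 m and angle between the x axis of stone_140_center and the x axis of holder_140, either way round below 0.15 rad and z of stone_140_center in the frame of holder_140 between 0.0245 and 0.0315 m and horizontal distance between stone_110_center and holder_110 below 0.013 m and angle between the x axis of stone_110_center and the x axis of holder_110, either way round below 0.15 rad and z of stone_110_center in the frame of holder_110 between 0.0245 and 0.0315 m and horizontal distance between stone_80_center and holder_80 below 0.013 m and angle between the x axis of stone_80_center and the x axis of holder_80, either way round below 0.15 rad and z of stone_80_center in the frame of holder_80 between 0.0245 and 0.0315 m); the robot touches nothing.
It fails at once if the oil tin is shifted by more than 30 mm or knocked over (distance of oil_tin from where it was at the start of the episode above 0.03 m or angle between oil_tin's own z axis and vertical above 0.4 rad).
It fails at once if the mug is shifted by more than 30 mm or knocked over (distance of mug from where it was at the start of the episode above 0.03 m or angle between mug's own z axis and vertical above 0.4 rad).
It fails at once if a stone is dropped: it falls at more than 0.6 m/s (a free drop of about 20 mm) with no finger on it ((linear speed of stone_170 above 0.6 m/s and contact force between stone_170 and the fingers below 0.1 N) or (linear speed of stone_140 above 0.6 m/s and contact force between stone_140 and the fingers below 0.1 N) or (linear speed of stone_110 above 0.6 m/s and contact force between stone_110 and the fingers below 0.1 N) or (linear speed of stone_80 above 0.6 m/s and contact force between stone_80 and the fingers below 0.1 N)).
It also fails if it takes over 115 s, if anything falls off the work surface, if the arm or the gripper's body presses on something with over 40 N, if the wrist force passes 120 N, or if a joint passes its speed limit or range.

## Working session

There is one attempt and no reset: what is moved stays moved. The work goes in short steps, Python scripts to look and compute and a tool call to move; the robot and the scene stay as the last step left them, time stands still between calls to the robot, and variables do not carry over. Pictures are saved under pics/ and viewed, about 12 in all and at most 16, crops included, and the job is handed in when it is done.

Besides the shell and the picture viewer there is one more tool, called after "Call:" by a JSON object that holds its "fn" and its "kwargs", one argument or row to a line. servo_tool: Moves the arm, as the interface text tells. Its arguments: {"type":"object","properties":{"commands":{"type":"array"},"fingers":{"type":"number"},"squeeze":{"type":"number"}},"required":["commands"]}

```bash
ls; mkdir -p pics; python3 - <<'E'
from plant import robot
import cv2
s=robot.get_state();print(s)
for n in("scene","top"):
    cv2.imwrite(f"pics/{n}0.png",robot.get_image(n));print(n,robot.get_calibration(n))
print(robot.get_calibration("wrist"))
E
```

```text
pics
{'clock': 0.0, 'joint_positions': array([-1.53230232e+00,  3.81211352e-01,  1.29827201e+00, -3.15835945e-05,
        1.46359386e+00, -2.15296458e-01]), 'joint_vel': array([ 0.0003446 , -0.00085932, -0.00055753,  0.0006624 , -0.00027855,
       -0.00069917]), 'joint_torque': array([ 7.62952313e-04, -4.48455906e+01, -2.31274295e+01, -1.27955154e-04,
        4.79503840e-03,  7.94259336e-06]), 'eef_pos': array([ 0.13806953, -0.53205527,  0.21329976]), 'eef_rot': array([ 1.02130901,  1.31963149, -1.0194445 ]), 'force': array([-0.05599826, -0.09746294, -0.08148503]), 'moment': array([-0.03687083, -0.00608492,  0.03295012]), 'width': 0.08525404824556587}
scene {'vfov': 50.567881254997204, 'cx': 281.6331059512448, 'cy': 209.69705567186213, 'extrinsics': array([[ 0.53108135,  0.72072458, -0.44554313,  1.09245437],
       [ 0.84728974, -0.45622228,  0.27195833, -0.30652331],
       [-0.00725965, -0.52193612, -0.85295368,  1.1337925 ],
       [ 0.        ,  0.        ,  0.        ,  1.        ]])}
top {'vfov': 49.16278273048529, 'cx': 275.3545514146657, 'cy': 208.65582704022458, 'extrinsics': array([[ 0.02394554, -0.99492231,  0.0977559 ,  0.42899284],
       [-0.99942373, -0.02147066,  0.026291  ,  0.02235044],
       [-0.02405862, -0.09832911, -0.99486309,  1.21352554],
       [ 0.        ,  0.        ,  0.        ,  1.        ]])}
{'vfov': 66.16226573351915, 'cx': 284.295876471618, 'cy': 208.21146712711533, 'extrinsics': array([[ 2.50870907e-01, -9.16234349e-01, -3.12375423e-01,
         2.17871877e-01],
       [-9.68020403e-01, -2.37628716e-01, -8.04306693e-02,
        -5.11227195e-01],
       [-5.36028734e-04,  3.22563498e-01, -9.46547676e-01,
         3.72670732e-01],
       [ 0.00000000e+00,  0.00000000e+00,  0.00000000e+00,
         1.00000000e+00]])}
```

View pics/top0.png

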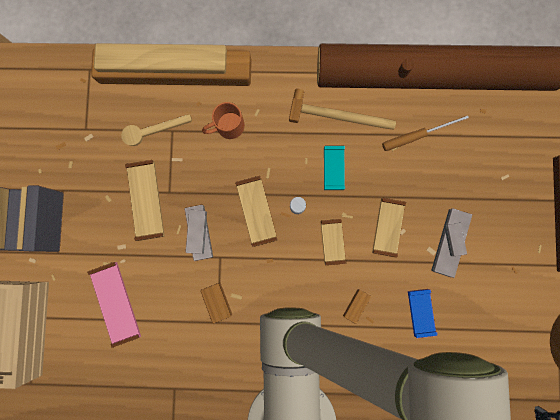

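View pics/scene0.png

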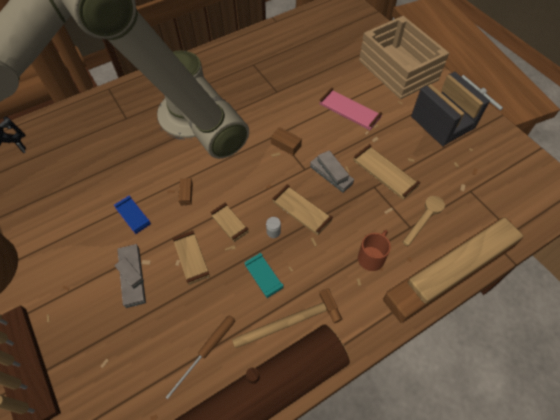

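The top view shows four pale holders with dark cleats: (144,200), (256,210), (389,227) and (333,242). The look-alikes are turquoise (334,168), blue (423,313) and pink (114,304). The piles are at (198,232) and (453,242), the tin at (298,205) and the mug at (229,121). Next I'll measure these and view enlarged crops.

```bash
cat > h.py <<'E'
import numpy as np, cv2
from plant import robot
def ray(cal,uv,z,H=420):
    f=H/2/np.tan(np.radians(cal['vfov']/2)); E=cal['extrinsics']
    uv=np.atleast_2d(uv).astype(float)
    d=np.c_[(uv[:,0]-cal['cx'])/f,(uv[:,1]-cal['cy'])/f,np.ones(len(uv))]@E[:3,:3].T
    t=(z-E[2,3])/d[:,2]; return (E[:3,3]+d*t[:,None])[:,:2]
def blobs(mask,cal,z,amin=150):
    out=[]
    cs,_=cv2.findContours(mask,cv2.RETR_EXTERNAL,cv2.CHAIN_APPROX_NONE)
    for c in cs:
        if cv2.contourArea(c)<amin: continue
        P=ray(cal,c[:,0,:],z)*1000
        (cx,cy),(w,h),a=cv2.minAreaRect(P.astype(np.float32))
        if w<h: w,h,a=h,w,a+90
        a=(a+90)%180-90
        out.append((c[:,0].mean(0).round(),cx,cy,w,h,a))
    return out
def show(bs):
    for b in bs: print(b[0],"x %.1f y %.1f  %.0fx%.0f yaw %.1f deg"%b[1:])
E
python3 - <<'E'
from h import *
im=cv2.imread("pics/top0.png");hsv=cv2.cvtColor(im,cv2.COLOR_BGR2HSV);cal=robot.get_calibration("top")
for u,v in[(144,200),(256,210),(389,227),(333,242),(198,232),(205,240),(445,255),(462,230),(298,205),(100,150),(240,240),(140,163),(453,240)]:print((u,v),hsv[v,u])
pale=cv2.inRange(hsv,(12,60,165),(28,150,255))
pale[:90]=0
print("pale");show(blobs(pale,cal,.014))
g=cv2.inRange(hsv,(0,0,60),(180,60,255));g[:100]=0;g[300:]=0
print("grey");show(blobs(g,cal,.028,100))
a=cv2.resize(im[180:275,170:230],None,fx=6,fy=6,interpolation=cv2.INTER_CUBIC)
b=cv2.resize(im[195:290,422:482],None,fx=6,fy=6,interpolation=cv2.INTER_CUBIC)
cv2.imwrite("pics/piles.png",np.hstack([a,b]))
cv2.imwrite("pics/holders.png",cv2.resize(im[150:280,115:415],None,fx=2.6,fy=2.6,interpolation=cv2.INTER_CUBIC))
E
```

```text
(144, 200) [ 19 114 197]
(256, 210) [ 20 115 195]
(389, 227) [ 20 119 191]
(333, 242) [ 19 123 187]
(198, 232) [  8  24 157]
(205, 240) [  4  25 164]
(445, 255) [  4  24 146]
(462, 230) [ 12  22 152]
(298, 205) [102   7 187]
(100, 150) [ 16 143 159]
(240, 240) [ 15 149 156]
(140, 163) [ 14 187  94]
(453, 240) [  7  23 147]
pale
[478. 339.] x 227.8 y -467.1  353x34 yaw 89.9 deg
[374. 332.] x 232.9 y -192.9  221x25 yaw 90.0 deg
[207. 333.] x 222.2 y 241.5  308x44 yaw -89.7 deg
[ 77. 328.] x 224.2 y 559.8  165x40 yaw 88.6 deg
[526. 319.] x 274.7 y -586.6  158x33 yaw -89.4 deg
[ 74. 310.] x 271.0 y 569.0  145x33 yaw -89.7 deg
[171. 305.] x 290.4 y 320.9  197x74 yaw -87.2 deg
[  9. 339.] x 202.6 y 731.7  266x58 yaw 4.5 deg
[403. 283.] x 353.3 y -240.7  862x126 yaw -88.1 deg
[166. 267.] x 380.7 y 332.8  261x44 yaw 88.4 deg
[ 63. 264.] x 385.5 y 610.5  252x35 yaw 88.6 deg
[274. 253.] x 435.7 y 69.7  284x31 yaw -88.6 deg
[506. 253.] x 446.3 y -537.7  226x54 yaw 87.9 deg
[103. 238.] x 456.7 y 512.2  176x31 yaw 89.2 deg
[348. 241.] x 468.5 y -138.3  134x95 yaw -83.5 deg
[405. 234.] x 494.5 y -292.5  163x129 yaw 80.8 deg
[ 22. 216.] x 511.9 y 727.3  168x16 yaw 0.6 deg
[256. 211.] x 540.7 y 104.5  155x67 yaw 16.3 deg
[145. 200.] x 564.6 y 401.8  186x75 yaw 9.7 deg
[411. 169.] x 664.8 y -324.0  389x31 yaw 89.6 deg
[ 95. 156.] x 676.9 y 543.5  404x14 yaw -88.9 deg
[264. 152.] x 677.9 y 69.6  527x100 yaw -88.4 deg
[497. 132.] x 764.7 y -520.2  334x17 yaw -90.0 deg
[163. 124.] x 773.9 y 366.2  266x61 yaw -68.5 deg
[356. 120.] x 794.1 y -117.3  521x76 yaw 89.9 deg
[436.  93.] x 859.4 y -352.3  679x30 yaw -89.1 deg
[193.  94.] x 845.2 y 290.0  552x39 yaw -89.1 deg
grey
[451. 242.] x 467.6 y -403.8  171x72 yaw -14.0 deg
[197. 233.] x 479.2 y 257.7  140x66 yaw 10.3 deg
[298. 205.] x 556.3 y -3.6  42x39 yaw 1.2 deg
[ 31. 222.] x 507.0 y 687.1  170x145 yaw -0.1 deg
```

View pics/piles.png

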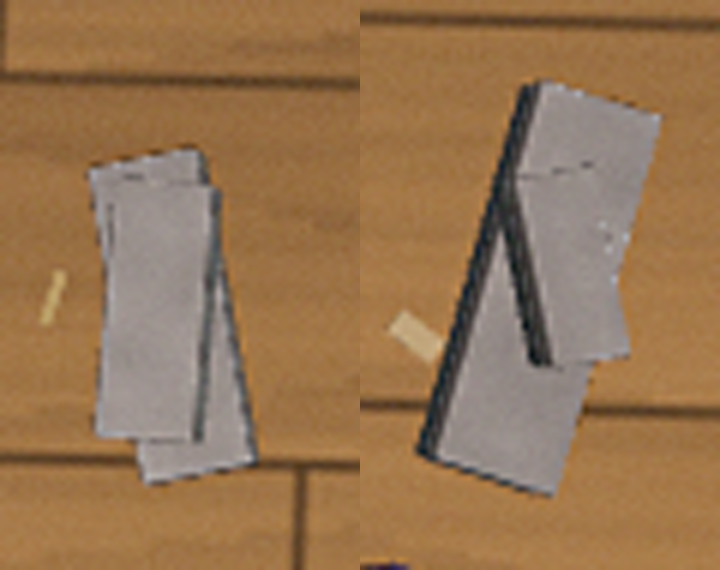

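View pics/holders.png

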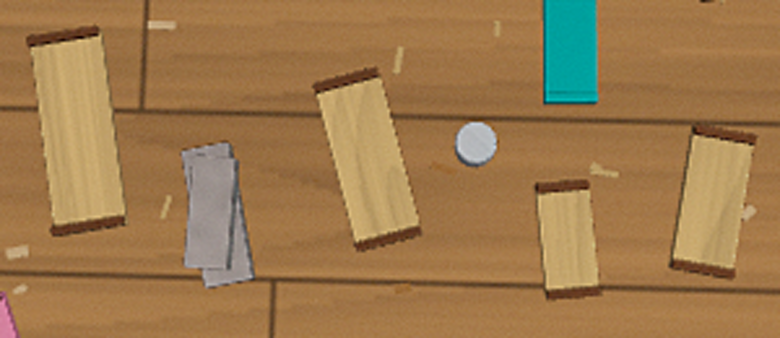

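Crops: the left pile is the 110 stone on the 140, the right pile is the 80 on the 170. Each true holder is pale with brown cleats. By size, holder_170 is the one at (144,200), 140 at (256,210), 110 at (389,227) and 80 at (333,242). The turquoise, blue and pink ones are decoys.

```bash
cat >> h.py <<'E'
from scipy.spatial.transform import Rotation as R
def go(x,y,yaw,z=None,lim=2.75):
    """tool-axis shift to TCP x,y (m) with stone long axis at yaw (deg); jaws across."""
    s=robot.get_state();M=R.from_rotvec(s['eef_rot']).as_matrix();p=s['eef_pos']
    d=np.array([x-p[0],y-p[1],(z-p[2]) if z is not None else 0.])
    jy=np.degrees(np.arctan2(M[1,2],M[0,2]))
    q=s['joint_positions']; dq1=np.arctan2(y,x)-np.arctan2(p[1],p[0])
    base=np.radians(jy-(yaw+90))
    for k in(-2,-1,0,1,2):
        r=base+k*np.pi; q6=q[5]+r+dq1
        if abs(r)<3.2: print("roll %.3f -> q6 %.2f"%(r,q6))
    print("shift tool xyz",(M.T@d*1000).round(1),"mm; tcp",(p*1000).round(1),"jaw yaw %.1f"%jy,"tilt",M[:,0].round(3),"clock",s['clock'])
def quad(P):
    P=np.array(P)*1000; c=P.mean(0); e=[P[(i+1)%4]-P[i] for i in range(4)]
    L=[np.linalg.norm(v) for v in e]; i=int(np.argmax([L[0]+L[2],L[1]+L[3]]))
    v=e[i]-e[i+2]; a=(np.degrees(np.arctan2(v[1],v[0]))+90)%180-90
    print("c",c.round(1),"edges",np.round(L,0),"yaw %.1f"%a)
E
python3 - <<'E'
from h import *
im=cv2.imread("pics/top0.png");hsv=cv2.cvtColor(im,cv2.COLOR_BGR2HSV);cal=robot.get_calibration("top")
p=cv2.inRange(hsv,(17,60,172),(28,135,255));p=cv2.morphologyEx(p,cv2.MORPH_OPEN,np.ones((5,5),np.uint8))
p[:150]=0;p[280:]=0
show(blobs(p,cal,.014,300))
def px(l,o,s): return np.array(l)/s+np.array(o)
print("holders by corners (px of crop/2.6), outer cleat tops z .024")
for l in([(28,37),(100,28),(125,224),(53,235)],[(315,84),(378,68),(421,232),(357,250)],[(536,185),(588,181),(600,293),(547,299)],[(693,126),(756,135),(735,277),(670,267)]): quad(ray(cal,px(l,(115,150),2.6),.024))
for n,l,o,z in(("110",[(110,182),(214,189),(196,440),(97,436)],(170,180),.056),("140",[(92,172),(203,150),(257,462),(150,485)],(170,180),.028),("80",[(516,178),(592,163),(628,352),(553,367)],(362,195),.056),("170",[(545,82),(660,118),(553,495),(437,457)],(362,195),.028)):
    print(n); quad(ray(cal,px(l,o,6),z))
go(.3,-.3,0)
E
```

```text
[333. 242.] x 463.9 y -98.1  94x52 yaw 6.5 deg
[389. 227.] x 505.0 y -242.7  125x61 yaw -9.0 deg
[256. 211.] x 540.6 y 104.6  154x67 yaw 16.3 deg
[144. 200.] x 563.8 y 401.8  184x72 yaw 10.5 deg
holders by corners (px of crop/2.6), outer cleat tops z .024
c [561.1 398.5] edges [ 74. 202.  73. 204.] yaw 10.2
c [539.4 103.1] edges [ 66. 171.  66. 173.] yaw 16.0
c [462.7 -97.8] edges [ 52. 111.  53. 113.] yaw 6.5
c [ 504.1 -241.6] edges [ 63. 143.  64. 142.] yaw -8.8
110
c [479.3 253.2] edges [ 44. 106.  42. 107.] yaw -1.2
140
c [478.5 249.6] edges [ 49. 137.  47. 138.] yaw 12.5
80
c [ 476.2 -402.9] edges [32. 79. 32. 79.] yaw 10.1
170
c [ 467.7 -403.3] edges [ 51. 168.  51. 167.] yaw -16.5
roll -2.888 -> q6 -2.57
roll 0.254 -> q6 0.57
shift tool xyz [   0.3  215.  -184. ] mm; tcp [ 138.1 -532.1  213.4] jaw yaw -75.5 tilt [-0.     0.001 -1.   ] clock 0.1
```

```bash
python3 -c "
from h import *
go(.476,-.403,10.1,.17)"
```

```text
roll -3.064 -> q6 -2.67
roll 0.078 -> q6 0.48
shift tool xyz [ 43.5 359.5 -40.1] mm; tcp [ 138.1 -532.1  213.4] jaw yaw -75.5 tilt [-0.     0.001 -1.   ] clock 0.1
```

Call:
{"fn": "servo_tool", "kwargs": {
  "commands": [
    [[0, 60, 0, 0], [0, 120, 0, 0], [0, 180, 0, 0]]
  ]
}}

```text
clock: 0.48
eef_pos: [0.3212, -0.4845, 0.2136]
eef_rot: [1.021, 1.319, -1.021]
force: [0.3, -1.1, -0.5]
width: 0.0855
```

Call:
{"fn": "servo_tool", "kwargs": {
  "commands": [
    [[0, 0.06, -0.006, 0.02], [0.01, 0.12, -0.013, 0.04], [0.02, 0.18, -0.02, 0.05], [0.03, 0.24, -0.027, 0.06], [0.04, 0.3, -0.033, 0.078], [0.043, 0.3595, -0.04, 0.078], [0.043, 0.3595, -0.04, 0.078], [0.043, 0.3595, -0.04, 0.078], [0.043, 0.3595, -0.04, 0.078]]
  ]
}}

```text
clock: 1.6
eef_pos: [0.6565, -0.3572, 0.1714]
eef_rot: [1.08, 1.286, -1.08]
force: [-0.3, 0.5, 0.9]
width: 0.0855
```

My first call was written in mm by mistake. It was clipped and touched nothing. I'm correcting the position and then looking with the wrist camera.

```bash
python3 -c "
from h import *
go(.456,-.403,10.1,.2)"
```

```text
roll -3.144 -> q6 -2.63
roll -0.002 -> q6 0.51
roll 3.140 -> q6 3.65
shift tool xyz [ -28.6 -205.4   10.3] mm; tcp [ 656.5 -357.2  171.4] jaw yaw -80.0 tilt [ 0. -0. -1.] clock 1.6
```

Call:
{"fn": "servo_tool", "kwargs": {
  "commands": [
    [[-0.007, -0.05, 0.0025, 0], [-0.014, -0.1, 0.005, 0], [-0.021, -0.15, 0.0075, 0], [-0.0285, -0.205, 0.01, -0.002], [-0.0285, -0.205, 0.01, -0.002], [-0.0285, -0.205, 0.01, -0.002]]
  ]
}}

```text
clock: 2.35
eef_pos: [0.457, -0.4023, 0.2]
eef_rot: [1.078, 1.287, -1.078]
force: [-0.7, 0.6, -1.1]
width: 0.0853
```

```bash
python3 - <<'E'
from h import *
cal=robot.get_calibration("wrist");im=robot.get_image("wrist");cv2.imwrite("pics/w1.png",im);np.save("w1.npy",cal,allow_pickle=True)
E
```

```text
(no output)
```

View pics/w1.png

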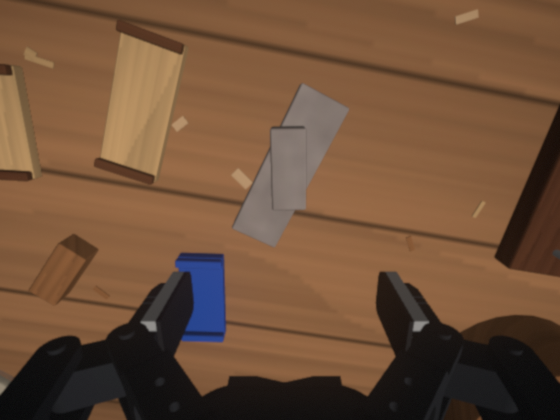

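The wrist view shows the 80 stone with top corners at about (271,127), (305,127), (305,209) and (272,209). It lies on the 170 stone, corners at about (302,84), (349,108), (276,247) and (233,227).

```bash
python3 - <<'E'
from h import *
cal=np.load("w1.npy",allow_pickle=True).item()
quad(ray(cal,[(271,127.5),(304.5,127),(305,209),(273,210)],.056))
quad(ray(cal,[(302,84),(349,108),(276,247),(233,227)],.028))
quad(ray(cal,[(120,21),(184,45),(155,183),(95,165)],.024))
go(.476,-.403,10.1,.05)
E
```

```text
c [ 475.1 -403.1] edges [31. 79. 32. 80.] yaw 11.2
c [ 467.5 -404.1] edges [ 51. 167.  53. 165.] yaw -16.1
c [ 503.6 -246.4] edges [ 60. 140.  63. 142.] yaw -9.0
roll -3.140 -> q6 -2.64
roll 0.001 -> q6 0.50
roll 3.143 -> q6 3.64
shift tool xyz [149.6  17.9   4.1] mm; tcp [ 457.6 -402.   199.6] jaw yaw -79.8 tilt [ 0. -0. -1.] clock 2.4
```

Call:
{"fn": "servo_tool", "kwargs": {
  "commands": [
    [[0.04, 0.0175, 0.004, -0.015], [0.09, 0.0175, 0.004, -0.015], [0.13, 0.0175, 0.004, -0.015], [0.149, 0.0175, 0.004, -0.015], [0.149, 0.0175, 0.004, -0.015], [0.149, 0.0175, 0.004, -0.015]]
  ],
  "fingers": 100,
  "squeeze": 40
}}

```text
clock: 3.15
eef_pos: [0.4762, -0.4031, 0.0513]
eef_rot: [1.065, 1.293, -1.066]
force: [-0.0, -0.3, 0.1]
width: 0.0519
```

Call:
{"fn": "servo_tool", "kwargs": {
  "commands": [
    [[0, 0, 0, 0], [0, 0, 0, 0], [0, 0, 0, 0], [0, 0, 0, 0], [0, 0, 0, 0], [0, 0, 0, 0], [0, 0, 0, 0], [0, 0, 0, 0]]
  ],
  "fingers": 255
}}

```text
clock: 4.15
eef_pos: [0.4754, -0.4028, 0.0504]
eef_rot: [1.066, 1.294, -1.066]
force: [0.4, 0.4, -0.3]
width: -0.0001
```

Call:
{"fn": "servo_tool", "kwargs": {
  "commands": [
    [[-0.01, 0, 0, 0], [-0.03, 0, 0, 0], [-0.06, 0, 0, 0], [-0.09, 0, 0, 0], [-0.1, 0, 0, 0], [-0.1, 0, 0, 0]]
  ]
}}

```text
clock: 4.9
eef_pos: [0.4754, -0.4029, 0.1506]
eef_rot: [1.066, 1.294, -1.066]
force: [-0.2, 0.7, -0.0]
width: 0.0001
```

```bash
python3 - <<'E'
from h import *
cv2.imwrite("pics/w2.png",robot.get_image("wrist"))
go(.4633,-.098,6.5,.15)
E
```

```text
roll -3.062 -> q6 -2.08
roll 0.079 -> q6 1.06
shift tool xyz [  -0.    46.7 -301.2] mm; tcp [ 475.1 -402.6  149.7] jaw yaw -79.0 tilt [-0.001  0.001 -1.   ] clock 4.95
```

View pics/w2.png

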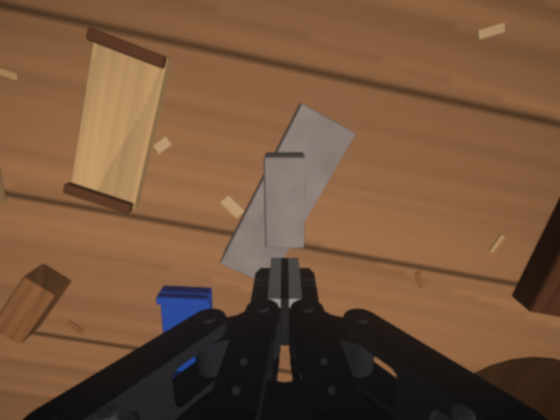

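The fingers shut on nothing: width is 0 and the 80 stone is still on the pile at (285,200). I'll check why by projecting the TCP into the picture and remeasuring the stone.

```bash
python3 - <<'E'
from h import *
cal=robot.get_calibration("wrist");s=robot.get_state()
f=210/np.tan(np.radians(cal['vfov']/2));E=cal['extrinsics']
def proj(p):
    c=E[:3,:3].T@(np.array(p)-E[:3,3]);return (c[:2]/c[2]*f+[cal['cx'],cal['cy']]).round(1)
p=s['eef_pos']
for dz in(.02,0.005,0,-.014,-.05,-.1):print(dz,proj(p+[0,0,dz]))
print(s['clock'],p,s['width'],s['eef_rot'],s['joint_positions'])
quad(ray(cal,[(265,154),(304,154),(304,247),(266,247)],.056))
quad(ray(cal,[(302,104),(354,134),(0,0),(221,260)],.028))
im=robot.get_image("top");cv2.imwrite("pics/t2.png",cv2.resize(im[150:350,380:560],None,fx=3,fy=3))
E
```

```text
0.02 [284.7 275.6]
0.005 [284.7 261. ]
0 [284.7 256.7]
-0.014 [284.7 245.6]
-0.05 [284.6 223.3]
-0.1 [284.6 201.5]
4.95 [ 0.47514352 -0.4025547   0.14966496] -8.178546617796874e-05 [ 1.06641555  1.29537511 -1.06595111] [-8.92722000e-01  5.56844762e-01  1.18586971e+00  4.77264235e-05
  1.40001943e+00  4.85274247e-01]
c [ 476.1 -402.5] edges [31. 80. 33. 80.] yaw 11.4
c [ 518.8 -342.3] edges [ 51. 291. 267. 164.] yaw -71.6
```

View pics/t2.png

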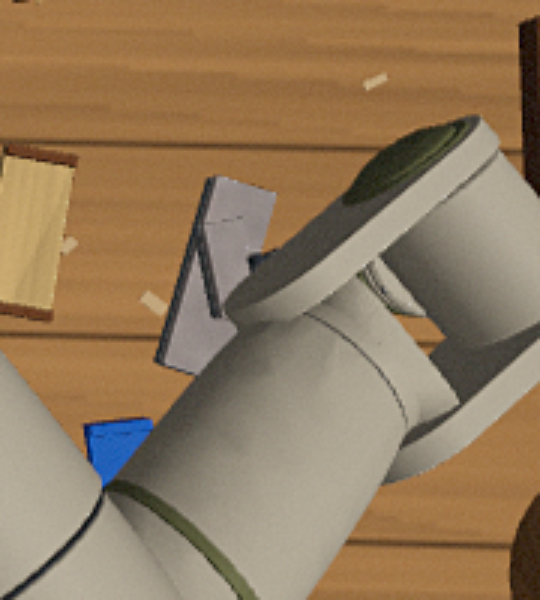

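```bash
python3 - <<'E'
from h import *
cal=np.load("w1.npy",allow_pickle=True).item();E=cal['extrinsics'];f=210/np.tan(np.radians(cal['vfov']/2))
s=robot.get_state();M=R.from_rotvec([1.078,1.287,-1.078]).as_matrix();p=np.array([.457,-.4023,.2])
print("cam in tool",(M.T@(E[:3,3]-p)).round(3)); print((M.T@E[:3,:3]).round(3))
for v,w in((272,188),(300,195)):
    Z=f*.0853/w;c=np.array([0,(v-cal['cy'])/f*Z,Z]);print("tip pt in tool",(M.T@(E[:3,:3]@c+E[:3,3]-p)).round(4))
im=cv2.imread("pics/w1.png")[240:420,110:450];im2=cv2.imread("pics/w2.png")[240:420,110:450]
cv2.imwrite("pics/f.png",cv2.resize(np.vstack([im,im2]),None,fx=1.66,fy=1.66,interpolation=cv2.INTER_CUBIC))
E
```

```text
cam in tool [-0.159  0.082 -0.   ]
[[-0.001 -0.322  0.947]
 [-0.    -0.947 -0.322]
 [ 1.    -0.001  0.001]]
tip pt in tool [-0.0301  0.0079 -0.0002]
tip pt in tool [-0.0387 -0.001  -0.0002]
```

View pics/f.png

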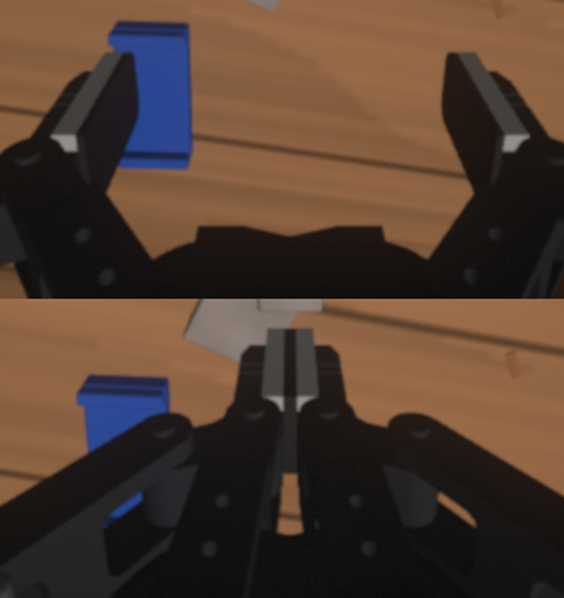

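By two measures (pad spacing and pad front edge), the pad tips sit about 24 to 30 mm behind the reported TCP, not 14 mm ahead. The fingers therefore closed about 18 mm above the stone. That accounts for the miss, so I'm going about 36 mm deeper and watching the force.

Call:
{"fn": "servo_tool", "kwargs": {
  "commands": [
    [[0, 0, 0, 0], [0.05, 0, 0, 0], [0.1, 0, 0, 0], [0.12, 0, 0, 0], [0.13, 0, 0, 0], [0.133, 0, 0, 0], [0.133, 0, 0, 0]]
  ],
  "fingers": 100
}}

```text
clock: 5.88
eef_pos: [0.4756, -0.4032, 0.0181]
eef_rot: [1.066, 1.293, -1.066]
force: [-0.1, 0.1, 0.5]
width: 0.0521
```

Call:
{"fn": "servo_tool", "kwargs": {
  "commands": [
    [[0, 0, 0, 0], [0, 0, 0, 0], [0, 0, 0, 0], [0, 0, 0, 0], [0, 0, 0, 0], [0, 0, 0, 0]]
  ],
  "fingers": 255
}}

```text
clock: 6.62
eef_pos: [0.4757, -0.4032, 0.0185]
eef_rot: [1.065, 1.292, -1.066]
force: [-0.4, 0.9, 6.6]
width: 0.0333
```

Call:
{"fn": "servo_tool", "kwargs": {
  "commands": [
    [[-0.01, 0, 0, 0], [-0.03, 0, 0, 0], [-0.06, 0, 0, 0], [-0.1, 0, 0, 0], [-0.1, 0, 0, 0], [-0.1, 0, 0, 0]]
  ]
}}

```text
clock: 7.38
eef_pos: [0.475, -0.4024, 0.1168]
eef_rot: [1.067, 1.296, -1.066]
force: [0.1, 1.1, -1.5]
width: 0.0332
```

```bash
python3 - <<'E'
from h import *
cal=robot.get_calibration("wrist");im=robot.get_image("wrist");cv2.imwrite("pics/w3.png",im);np.save("w3.npy",cal,allow_pickle=True)
go(.4633,-.098,6.5,.118)
E
```

```text
roll -3.062 -> q6 -2.08
roll 0.079 -> q6 1.06
shift tool xyz [  -1.2   46.9 -300.9] mm; tcp [ 474.9 -402.3  116.3] jaw yaw -79.0 tilt [-0.002  0.002 -1.   ] clock 7.425
```

View pics/w3.png

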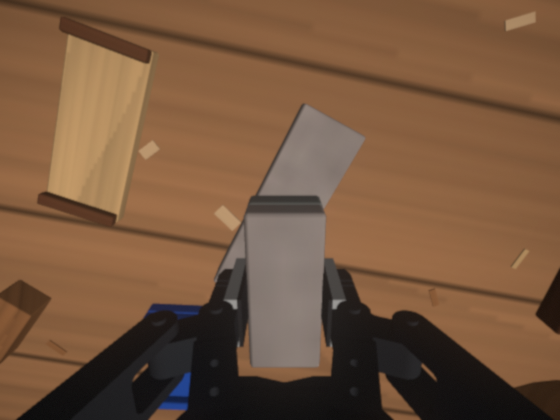

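The 80 stone is held, level and centred: its top face covers rows 213–366, as predicted for zero offset. The 170 stone below it has not moved. I'm carrying the 80 to its holder.

Call:
{"fn": "servo_tool", "kwargs": {
  "commands": [
    [[-0.001, 0.008, -0.04, 0.01], [-0.001, 0.016, -0.09, 0.02], [-0.001, 0.024, -0.14, 0.04], [-0.001, 0.032, -0.19, 0.05], [-0.001, 0.04, -0.24, 0.06], [-0.001, 0.047, -0.28, 0.079], [-0.001, 0.047, -0.301, 0.079], [-0.001, 0.047, -0.301, 0.079], [-0.001, 0.047, -0.301, 0.079]]
  ]
}}

```text
clock: 8.55
eef_pos: [0.464, -0.0994, 0.1182]
eef_rot: [1.125, 1.261, -1.126]
force: [0.0, -0.2, -0.9]
width: 0.0334
```

```bash
python3 - <<'E'
from h import *
im=robot.get_image("wrist");cal=robot.get_calibration("wrist");np.save("w4.npy",cal,allow_pickle=True)
cv2.imwrite("pics/w4.png",im)
go(.4633,-.098,6.5,.0145)
E
```

```text
roll -3.142 -> q6 -2.14
roll -0.001 -> q6 1.00
roll 3.141 -> q6 4.14
shift tool xyz [103.7  -0.5  -1.6] mm; tcp [464.  -99.5 118.2] jaw yaw -83.5 tilt [-0. -0. -1.] clock 8.6
```

View pics/w4.png

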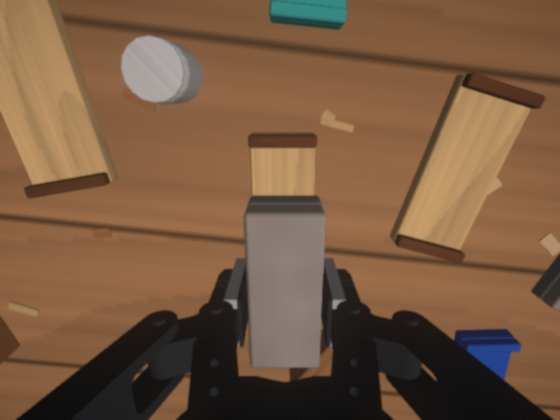

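```bash
python3 - <<'E'
from h import *
cal=np.load("w4.npy",allow_pickle=True).item()
a=np.radians(6.5);P=ray(cal,[(249,135),(316.5,134.5)],.024)*1000
print(P,P.mean(0)-58*np.array([np.cos(a),np.sin(a)]),np.degrees(np.arctan2(*(P[1]-P[0])[::-1]))+90)
E
```

```text
[[ 516.28524983  -66.14250137]
 [ 522.49848626 -117.80834689]] [461.76470042 -98.54121053] 6.857351095859002
```

Call:
{"fn": "servo_tool", "kwargs": {
  "commands": [
    [[0.03, -0.001, -0.0013, 0], [0.07, -0.001, -0.0013, 0], [0.095, -0.001, -0.0013, 0], [0.104, -0.001, -0.0013, 0], [0.108, -0.001, -0.0013, 0], [0.11, -0.001, -0.0013, 0], [0.112, -0.001, -0.0013, 0], [0.1135, -0.001, -0.0013, 0], [0.1135, -0.001, -0.0013, 0]]
  ]
}}

```text
clock: 9.72
eef_pos: [0.4627, -0.0972, 0.005]
eef_rot: [1.125, 1.261, -1.125]
force: [0.5, 0.4, -1.6]
width: 0.0334
```

Call:
{"fn": "servo_tool", "kwargs": {
  "commands": [
    [[0.001, 0, 0, 0], [0.002, 0, 0, 0], [0.002, 0, 0, 0]]
  ]
}}

```text
clock: 10.1
eef_pos: [0.4628, -0.0973, 0.0044]
eef_rot: [1.125, 1.26, -1.124]
force: [-4.7, 0.7, 19.7]
width: 0.033
```

Call:
{"fn": "servo_tool", "kwargs": {
  "commands": [
    [[0.0, 0, 0, 0], [0.0, 0, 0, 0], [0.0, 0, 0, 0], [0.0, 0, 0, 0], [-0.03, 0, 0, 0], [-0.08, 0, 0, 0], [-0.13, 0, 0, 0], [-0.17, 0, 0, 0]]
  ],
  "fingers": 110
}}

```text
clock: 11.1
eef_pos: [0.4627, -0.0972, 0.1749]
eef_rot: [1.125, 1.26, -1.124]
force: [-0.0, -1.0, -0.1]
width: 0.0484
```

```bash
python3 - <<'E'
from h import *
im=robot.get_image("wrist");cal=robot.get_calibration("wrist");np.save("w5.npy",cal,allow_pickle=True)
cv2.imwrite("pics/w5.png",im)
hsv=cv2.cvtColor(im,cv2.COLOR_BGR2HSV);g=cv2.inRange(hsv,(0,0,70),(180,60,255));g[330:]=0;show(blobs(g,cal,.042,200))
go(.4676,-.4038,-16.3,.14)
E
```

```text
[353. 287.] x 368.8 y -185.0  64x17 yaw 21.7 deg
[215. 287.] x 352.2 y -36.3  64x17 yaw -8.3 deg
[545. 255.] x 429.7 y -382.2  76x52 yaw -16.8 deg
[284. 190.] x 463.6 y -98.7  83x33 yaw 6.2 deg
[186.  75.] x 556.3 y -4.6  53x42 yaw 82.8 deg
roll -2.743 -> q6 -2.25
roll 0.399 -> q6 0.89
shift tool xyz [ 40.6 -32.  303.9] mm; tcp [464.5 -98.  179.4] jaw yaw -83.5 tilt [ 0.008 -0.004 -1.   ] clock 11.15
```

The 80 stone is seated at (463.6,−98.7) mm with yaw 6.2°. Next is the 170 stone.

Call:
{"fn": "servo_tool", "kwargs": {
  "commands": [
    [[0.005, -0.005, 0.05, 0.06], [0.01, -0.01, 0.1, 0.12], [0.015, -0.015, 0.15, 0.18], [0.02, -0.02, 0.2, 0.26], [0.025, -0.025, 0.25, 0.34], [0.03, -0.03, 0.29, 0.399], [0.035, -0.03, 0.305, 0.399], [0.035, -0.03, 0.305, 0.399], [0.035, -0.03, 0.305, 0.399]]
  ],
  "fingers": 0
}}

```text
clock: 12.28
eef_pos: [0.4678, -0.4023, 0.1381]
eef_rot: [1.415, 1.062, -1.415]
force: [0.2, 0.2, -0.7]
width: 0.0852
```

```bash
python3 - <<'E'
from h import *
cal=robot.get_calibration("wrist");im=robot.get_image("wrist");np.save("w6.npy",cal,allow_pickle=True)
cv2.imwrite("pics/w6.png",im)
go(.4676,-.4038,-16.3,-.016)
E
```

```text
roll -3.141 -> q6 -2.19
roll 0.001 -> q6 0.95
roll 3.143 -> q6 4.09
shift tool xyz [1.543e+02 1.000e-01 1.500e+00] mm; tcp [ 467.9 -402.3  138.3] jaw yaw -106.2 tilt [ 0.  0. -1.] clock 12.325
```

View pics/w6.png

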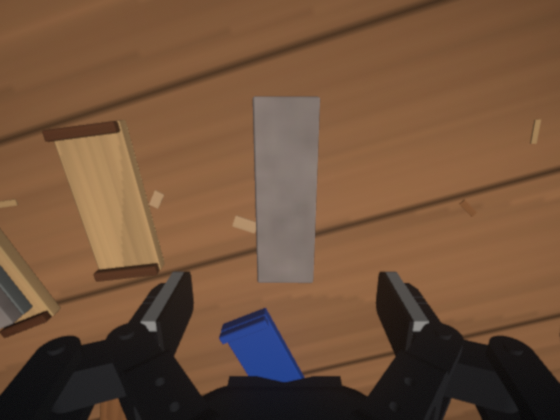

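The view shows the 170 stone square between the open fingers, spanning columns 253–320 and rows 97–282.

```bash
python3 - <<'E'
from h import *
cal=np.load("w6.npy",allow_pickle=True).item()
quad(ray(cal,[(253.5,97),(320,97),(314,282),(257.5,282)],.028))
E
```

```text
c [ 467.  -403.9] edges [ 53. 167.  54. 167.] yaw -16.4
```

Call:
{"fn": "servo_tool", "kwargs": {
  "commands": [
    [[0.04, 0, 0.0015, 0], [0.09, 0, 0.0015, 0], [0.13, 0, 0.0015, 0], [0.143, 0, 0.0015, 0], [0.148, 0, 0.0015, 0], [0.152, 0, 0.0015, 0], [0.154, 0, 0.0015, 0], [0.154, 0, 0.0015, 0]]
  ]
}}

```text
clock: 13.32
eef_pos: [0.4672, -0.4053, -0.0156]
eef_rot: [1.416, 1.06, -1.416]
force: [0.4, 0.1, -0.1]
width: 0.0857
```

Call:
{"fn": "servo_tool", "kwargs": {
  "commands": [
    [[0, 0, 0, 0], [0, 0, 0, 0], [0, 0, 0, 0], [0, 0, 0, 0], [0, 0, 0, 0], [0, 0, 0, 0]]
  ],
  "fingers": 255,
  "squeeze": 70
}}

```text
clock: 14.08
eef_pos: [0.4674, -0.4048, -0.0154]
eef_rot: [1.417, 1.06, -1.415]
force: [0.1, 2.1, 5.8]
width: 0.0529
```

Call:
{"fn": "servo_tool", "kwargs": {
  "commands": [
    [[-0.01, 0, 0, 0], [-0.04, 0, 0, 0], [-0.08, 0, 0, 0], [-0.12, 0, 0, 0], [-0.16, 0, 0, 0], [-0.16, 0, 0, 0], [-0.16, 0, 0, 0]]
  ]
}}

```text
clock: 14.95
eef_pos: [0.4663, -0.4043, 0.1418]
eef_rot: [1.417, 1.065, -1.417]
force: [-0.3, 0.1, -6.5]
width: 0.0527
```

```bash
python3 - <<'E'
from h import *
cal=robot.get_calibration("wrist");im=robot.get_image("wrist");np.save("w7.npy",cal,allow_pickle=True)
cv2.imwrite("pics/w7.png",im)
go(.5625,.400,10.2,.145)
E
```

```text
roll -0.463 -> q6 1.82
roll 2.678 -> q6 4.96
shift tool xyz [  -1.  -134.1 -798.8] mm; tcp [ 466.3 -404.2  141.4] jaw yaw -106.3 tilt [-0.003  0.004 -1.   ] clock 15.0
```

View pics/w7.png

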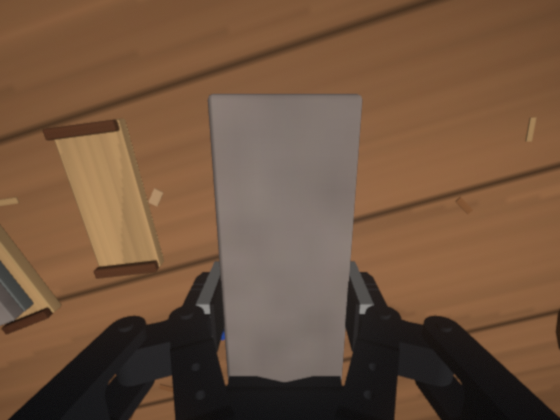

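The 170 stone is held level, with its far edge at row 95 as predicted. I'm carrying it across at about 0.155 m, well above the tin and mug.

Call:
{"fn": "servo_tool", "kwargs": {
  "commands": [
    [[0, -0.005, -0.03, -0.02], [0, -0.012, -0.075, -0.04], [0, -0.02, -0.12, -0.07], [0, -0.028, -0.168, -0.1], [0, -0.036, -0.216, -0.13], [0, -0.044, -0.264, -0.16], [0, -0.052, -0.312, -0.19], [0, -0.06, -0.36, -0.21], [0, -0.068, -0.408, -0.24], [0, -0.076, -0.456, -0.27], [0, -0.084, -0.504, -0.3], [0, -0.092, -0.552, -0.33]]
  ]
}}

```text
clock: 16.5
eef_pos: [0.5334, 0.152, 0.1421]
eef_rot: [1.174, 1.233, -1.178]
force: [0.5, -0.2, -6.1]
width: 0.0528
```

```bash
python3 - <<'E'
from h import *
go(.5625,.400,10.2,.145)
E
```

```text
roll -0.132 -> q6 1.80
roll 3.009 -> q6 4.94
shift tool xyz [  -3.1   40.4 -246.4] mm; tcp [533.4 152.  142.1] jaw yaw -87.4 tilt [-0.003 -0.    -1.   ] clock 16.5
```

Call:
{"fn": "servo_tool", "kwargs": {
  "commands": [
    [[0, 0.007, -0.045, -0.02], [0, 0.014, -0.09, -0.05], [0, 0.022, -0.135, -0.08], [0, 0.03, -0.18, -0.11], [0, 0.036, -0.22, -0.132], [0, 0.04, -0.245, -0.132], [0, 0.04, -0.245, -0.132], [0, 0.04, -0.245, -0.132]]
  ]
}}

```text
clock: 17.5
eef_pos: [0.5627, 0.3963, 0.1422]
eef_rot: [1.076, 1.289, -1.081]
force: [0.2, 0.5, -6.5]
width: 0.0527
```

```bash
python3 - <<'E'
from h import *
cal=robot.get_calibration("wrist");im=robot.get_image("wrist");np.save("w8.npy",cal,allow_pickle=True)
cv2.imwrite("pics/w8.png",im)
go(.5625,.400,10.2,.01)
E
```

```text
roll -3.144 -> q6 -1.30
roll -0.002 -> q6 1.84
roll 3.140 -> q6 4.98
shift tool xyz [132.8   0.6  -4.1] mm; tcp [562.9 396.1 142.8] jaw yaw -79.9 tilt [-0.002 -0.001 -1.   ] clock 17.55
```

View pics/w8.png

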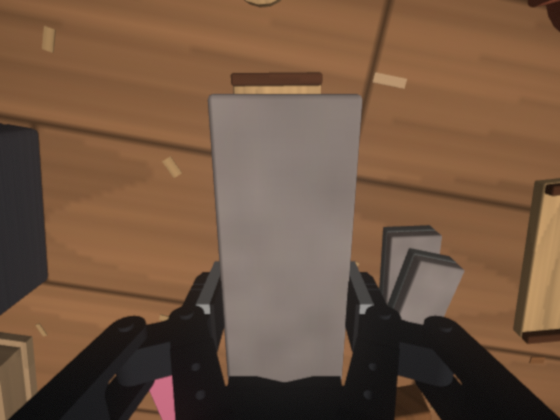

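```bash
python3 - <<'E'
from h import *
cal=np.load("w8.npy",allow_pickle=True).item()
a=np.radians(10.2);P=ray(cal,[(231.5,74),(321.5,73.5)],.024)*1000
print(P,P.mean(0)-103*np.array([np.cos(a),np.sin(a)]),np.degrees(np.arctan2(*(P[1]-P[0])[::-1]))+90)
E
```

```text
[[654.19676379 455.19841002]
 [667.12287093 384.78749902]] [559.28766973 401.75322627] 10.402587355116609
```

Call:
{"fn": "servo_tool", "kwargs": {
  "commands": [
    [[0.03, -0.001, -0.0045, 0], [0.08, -0.001, -0.0045, 0], [0.115, -0.001, -0.0045, 0], [0.128, -0.001, -0.0045, 0], [0.134, -0.001, -0.0045, 0], [0.138, -0.001, -0.0045, 0], [0.14, -0.001, -0.0045, 0], [0.142, -0.001, -0.0045, 0], [0.142, -0.001, -0.0045, 0]]
  ]
}}

```text
clock: 18.68
eef_pos: [0.5614, 0.4013, 0.0021]
eef_rot: [1.078, 1.288, -1.078]
force: [-0.4, -0.2, -6.3]
width: 0.0525
```

Call:
{"fn": "servo_tool", "kwargs": {
  "commands": [
    [[0.0015, 0, 0, 0], [0.003, 0, 0, 0], [0.004, 0, 0, 0], [0.005, 0, 0, 0], [0.005, 0, 0, 0]]
  ]
}}

```text
clock: 19.3
eef_pos: [0.5614, 0.4013, -0.0014]
eef_rot: [1.079, 1.287, -1.077]
force: [-5.2, -3.2, 6.9]
width: 0.0528
```

Call:
{"fn": "servo_tool", "kwargs": {
  "commands": [
    [[0.0, 0, 0, 0], [0.0, 0, 0, 0], [0.0, 0, 0, 0], [0.0, 0, 0, 0], [0.0, 0, 0, 0], [-0.03, 0, 0, 0], [-0.08, 0, 0, 0], [-0.13, 0, 0, 0], [-0.16, 0, 0, 0], [-0.16, 0, 0, 0], [-0.16, 0, 0, 0]]
  ],
  "fingers": 0
}}

```text
clock: 20.68
eef_pos: [0.5608, 0.401, 0.1554]
eef_rot: [1.076, 1.289, -1.08]
force: [-0.1, 0.0, -1.1]
width: 0.0851
```

```bash
cat >> h.py <<'E'
def grey(z,name,vmax=330,amin=400):
    cal=robot.get_calibration("wrist");im=robot.get_image("wrist");cv2.imwrite(f"pics/{name}.png",im);np.save(name+".npy",cal,allow_pickle=True)
    g=cv2.inRange(cv2.cvtColor(im,cv2.COLOR_BGR2HSV),(0,0,80),(180,60,255));g[vmax:]=0;show(blobs(g,cal,z,amin))
E
python3 - <<'E'
from h import *
grey(.042,"w9"); go(.4793,.2532,-1.2,.16)
E
```

```text
[435. 279.] x 497.1 y 246.6  65x43 yaw -2.5 deg
[410. 244.] x 530.2 y 272.4  44x44 yaw -77.5 deg
[284. 186.] x 561.2 y 401.4  167x52 yaw 10.1 deg
roll -2.944 -> q6 -1.24
roll 0.198 -> q6 1.91
shift tool xyz [  -4.5 -106.2  131.2] mm; tcp [560.8 401.  155. ] jaw yaw -79.9 tilt [-0.003 -0.001 -1.   ] clock 20.725
```

The 170 stone is seated at (561.2, 401.4), yaw 10.1°. Next is the 110.

Call:
{"fn": "servo_tool", "kwargs": {
  "commands": [
    [[0, -0.03, 0.035, 0.06], [0, -0.065, 0.08, 0.12], [-0.002, -0.09, 0.115, 0.18], [-0.004, -0.106, 0.131, 0.198], [-0.004, -0.106, 0.131, 0.198], [-0.004, -0.106, 0.131, 0.198]]
  ]
}}

```text
clock: 21.48
eef_pos: [0.4803, 0.2542, 0.1603]
eef_rot: [1.224, 1.2, -1.225]
force: [-0.1, -0.5, 0.4]
width: 0.0856
```

```bash
python3 - <<'E'
from h import *
grey(.056,"w10"); go(.4793,.2532,-1.2,.018)
E
```

```text
[282. 180.] x 486.9 y 255.8  127x56 yaw 7.4 deg
[104.  96.] x 560.4 y 388.6  156x58 yaw 10.5 deg
roll -3.141 -> q6 -1.28
roll 0.001 -> q6 1.86
roll 3.142 -> q6 5.00
shift tool xyz [142.3  -0.9   1.1] mm; tcp [480.3 254.3 160.3] jaw yaw -91.2 tilt [-0.001 -0.    -1.   ] clock 21.525
```

View pics/w10.png

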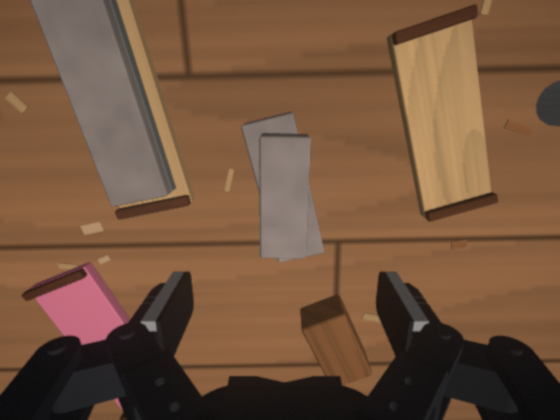

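The view shows the 110 stone's top at (261,135), (309,137), (307,257) and (263,257), lying on the turned 140. The 140's corners are near (243,124), (294,113), (323,250) and (281,260).

```bash
python3 - <<'E'
from h import *
cal=np.load("w10.npy",allow_pickle=True).item()
quad(ray(cal,[(260,136),(309,137.5),(307,257.5),(262.5,257.5)],.056))
quad(ray(cal,[(243,124),(293.5,113),(323,250),(281,260.5)],.028))
E
```

```text
c [479.4 253.9] edges [ 39. 108.  41. 109.] yaw -1.1
c [479.6 252.4] edges [ 45. 135.  44. 138.] yaw 12.3
```

Call:
{"fn": "servo_tool", "kwargs": {
  "commands": [
    [[0.04, -0.001, 0.001, 0], [0.09, -0.001, 0.001, 0], [0.125, -0.001, 0.001, 0], [0.136, -0.001, 0.001, 0], [0.142, -0.001, 0.001, 0], [0.142, -0.001, 0.001, 0], [0.142, -0.001, 0.001, 0]]
  ],
  "fingers": 60
}}

```text
clock: 22.4
eef_pos: [0.4796, 0.2529, 0.02]
eef_rot: [1.226, 1.198, -1.223]
force: [-0.3, 0.5, 0.1]
width: 0.0657
```

Call:
{"fn": "servo_tool", "kwargs": {
  "commands": [
    [[0, 0, 0, 0], [0, 0, 0, 0], [0, 0, 0, 0], [0, 0, 0, 0], [0, 0, 0, 0], [0, 0, 0, 0]]
  ],
  "fingers": 255,
  "squeeze": 50
}}

```text
clock: 23.15
eef_pos: [0.4795, 0.253, 0.0199]
eef_rot: [1.226, 1.198, -1.223]
force: [-0.3, 0.2, 5.4]
width: 0.0408
```

Call:
{"fn": "servo_tool", "kwargs": {
  "commands": [
    [[-0.01, 0, 0, 0], [-0.04, 0, 0, 0], [-0.08, 0, 0, 0], [-0.12, 0, 0, 0], [-0.12, 0, 0, 0], [-0.12, 0, 0, 0]]
  ]
}}

```text
clock: 23.9
eef_pos: [0.4783, 0.2525, 0.1382]
eef_rot: [1.224, 1.2, -1.226]
force: [0.5, -0.7, -2.6]
width: 0.041
```

```bash
python3 - <<'E'
from h import *
grey(.028,"w11"); go(.504,-.243,-9,.14)
E
```

```text
[284. 250.] x 420.4 y 256.3  162x100 yaw -1.3 deg
[270. 140.] x 526.0 y 264.0  47x42 yaw -77.8 deg
[ 95. 104.] x 556.4 y 402.0  166x66 yaw 10.3 deg
roll -3.006 -> q6 -2.08
roll 0.136 -> q6 1.06
shift tool xyz [ -2.   36.3 494.8] mm; tcp [478.2 252.4 137.8] jaw yaw -91.2 tilt [-0.002 -0.001 -1.   ] clock 23.95
```

Call:
{"fn": "servo_tool", "kwargs": {
  "commands": [
    [[0, 0.003, 0.03, 0.01], [0, 0.006, 0.08, 0.02], [0, 0.01, 0.13, 0.03], [0, 0.013, 0.18, 0.05], [0, 0.016, 0.23, 0.06], [0, 0.02, 0.28, 0.08], [0, 0.024, 0.33, 0.1], [0, 0.028, 0.38, 0.11], [0, 0.032, 0.43, 0.136], [0, 0.036, 0.475, 0.136], [0, 0.036, 0.495, 0.136], [0, 0.036, 0.495, 0.136]]
  ]
}}

```text
clock: 25.45
eef_pos: [0.5039, -0.2434, 0.1378]
eef_rot: [1.325, 1.132, -1.326]
force: [0.2, 0.5, -2.8]
width: 0.0409
```

```bash
python3 - <<'E'
from h import *
cal=robot.get_calibration("wrist");im=robot.get_image("wrist");np.save("w12.npy",cal,allow_pickle=True);cv2.imwrite("pics/w12.png",im)
p=cv2.inRange(cv2.cvtColor(im,cv2.COLOR_BGR2HSV),(14,80,100),(28,200,255))
# near-field: brown cleat = dark
g=cv2.cvtColor(im,cv2.COLOR_BGR2GRAY)
cv2.imwrite("pics/w12c.png",np.hstack([cv2.resize(im[60:260,180:400],None,fx=3,fy=3)]))
go(.504,-.243,-9,.01)
E
```

```text
roll -3.142 -> q6 -2.07
roll -0.000 -> q6 1.07
roll 3.141 -> q6 4.21
shift tool xyz [128.    0.3   0.9] mm; tcp [ 504.  -242.3  138. ] jaw yaw -99.0 tilt [-0.002  0.002 -1.   ] clock 25.5
```

View pics/w12c.png

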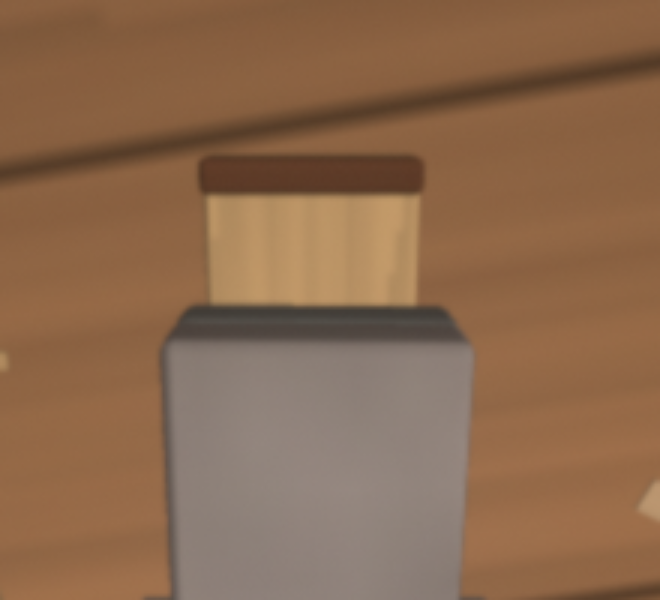

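The 110 stone is square over its holder. The far cleat's outer edge lies at row 112, columns 246.5–321.5.

```bash
python3 - <<'E'
from h import *
cal=np.load("w12.npy",allow_pickle=True).item()
a=np.radians(-9);P=ray(cal,[(246.5,112.3),(321.5,112)],.024)*1000
print(P.mean(0)-73*np.array([np.cos(a),np.sin(a)]),np.degrees(np.arctan2(*(P[1]-P[0])[::-1]))+90)
E
```

```text
[ 502.60675898 -242.98285687] -8.886447388952561
```

Call:
{"fn": "servo_tool", "kwargs": {
  "commands": [
    [[0.03, 0, 0.0015, 0], [0.08, 0, 0.0015, 0], [0.11, 0, 0.0015, 0], [0.12, 0, 0.0015, 0], [0.125, 0, 0.0015, 0], [0.128, 0, 0.0015, 0], [0.128, 0, 0.0015, 0], [0.128, 0, 0.0015, 0]]
  ]
}}

```text
clock: 26.5
eef_pos: [0.5045, -0.2446, 0.0115]
eef_rot: [1.324, 1.13, -1.324]
force: [-0.4, 1.4, -2.2]
width: 0.041
```

Call:
{"fn": "servo_tool", "kwargs": {
  "commands": [
    [[0.001, -0.0005, -0.0012, 0], [0.003, -0.0005, -0.0012, 0], [0.0045, -0.0005, -0.0012, 0], [0.006, -0.0005, -0.0012, 0], [0.007, -0.0005, -0.0012, 0], [0.007, -0.0005, -0.0012, 0]]
  ]
}}

```text
clock: 27.25
eef_pos: [0.504, -0.2432, 0.0059]
eef_rot: [1.324, 1.13, -1.324]
force: [-6.1, 3.1, 19.1]
width: 0.0406
```

Call:
{"fn": "servo_tool", "kwargs": {
  "commands": [
    [[0.0, 0, 0, 0], [0.0, 0, 0, 0], [0.0, 0, 0, 0], [0.0, 0, 0, 0], [0.0, 0, 0, 0], [-0.03, 0, 0, 0], [-0.08, 0, 0, 0], [-0.13, 0, 0, 0], [-0.15, 0, 0, 0], [-0.15, 0, 0, 0], [-0.15, 0, 0, 0]]
  ],
  "fingers": 80
}}

```text
clock: 28.62
eef_pos: [0.5035, -0.2428, 0.1526]
eef_rot: [1.324, 1.133, -1.325]
force: [-0.2, 0.2, 0.2]
width: 0.0585
```

```bash
python3 - <<'E'
from h import *
grey(.042,"w13"); go(.479,.251,12.4,.14)
E
```

```text
[367. 289.] x 400.2 y -308.5  63x15 yaw 9.5 deg
[202. 289.] x 425.6 y -148.1  63x16 yaw -27.1 deg
[144. 256.] x 464.8 y -104.5  82x45 yaw 6.4 deg
[ 22. 180.] x 555.9 y -21.6  65x40 yaw -81.2 deg
[285. 192.] x 505.1 y -243.7  109x40 yaw -9.4 deg
roll -0.374 -> q6 1.63
roll 2.768 -> q6 4.77
shift tool xyz [  13.3 -101.4 -483.9] mm; tcp [ 503.4 -242.8  152.4] jaw yaw -99.0 tilt [-0.002  0.002 -1.   ] clock 28.675
```

The 110 stone is seated within about 2 mm. Last is the 140.

Call:
{"fn": "servo_tool", "kwargs": {
  "commands": [
    [[0, -0.007, -0.03, -0.02], [0, -0.017, -0.08, -0.05], [0, -0.027, -0.13, -0.09], [0, -0.037, -0.18, -0.13], [0, -0.047, -0.23, -0.17], [0, -0.058, -0.28, -0.21], [0, -0.069, -0.33, -0.25], [0, -0.08, -0.38, -0.29], [0.005, -0.091, -0.43, -0.33], [0.01, -0.101, -0.475, -0.374], [0.011, -0.101, -0.484, -0.374], [0.011, -0.101, -0.484, -0.374]]
  ],
  "fingers": 0
}}

```text
clock: 30.18
eef_pos: [0.4798, 0.2505, 0.1421]
eef_rot: [1.047, 1.305, -1.049]
force: [0.5, -0.3, -0.5]
width: 0.0854
```

```bash
python3 - <<'E'
from h import *
grey(.028,"w14"); go(.479,.251,12.4,-.015)
E
```

```text
[281. 189.] x 479.3 y 253.7  137x47 yaw 12.4 deg
[118.  85.] x 537.1 y 398.8  127x64 yaw 10.7 deg
roll -3.142 -> q6 -1.52
roll -0.000 -> q6 1.62
roll 3.141 -> q6 4.76
shift tool xyz [157.4  -0.5  -1.4] mm; tcp [480.  249.9 142.4] jaw yaw -77.6 tilt [-0.001 -0.001 -1.   ] clock 30.225
```

Call:
{"fn": "servo_tool", "kwargs": {
  "commands": [
    [[0.04, 0, -0.003, 0], [0.09, 0, -0.003, 0], [0.13, 0, -0.003, 0], [0.145, 0, -0.003, 0], [0.151, 0, -0.003, 0], [0.156, 0, -0.003, 0], [0.157, 0, -0.003, 0], [0.157, 0, -0.003, 0]]
  ]
}}

```text
clock: 31.22
eef_pos: [0.4796, 0.2537, -0.0135]
eef_rot: [1.049, 1.303, -1.047]
force: [-0.2, 0.5, 0.5]
width: 0.0856
```

Call:
{"fn": "servo_tool", "kwargs": {
  "commands": [
    [[0, 0, 0, 0], [0, 0, 0, 0], [0, 0, 0, 0], [0, 0, 0, 0], [0, 0, 0, 0], [0, 0, 0, 0]]
  ],
  "fingers": 255,
  "squeeze": 60
}}

```text
clock: 31.98
eef_pos: [0.4794, 0.2538, -0.0136]
eef_rot: [1.048, 1.304, -1.047]
force: [-1.4, 0.9, 5.4]
width: 0.0466
```

Call:
{"fn": "servo_tool", "kwargs": {
  "commands": [
    [[-0.01, 0, 0, 0], [-0.04, 0, 0, 0], [-0.08, 0, 0, 0], [-0.12, 0, 0, 0], [-0.16, 0, 0, 0], [-0.16, 0, 0, 0], [-0.16, 0, 0, 0]]
  ]
}}

```text
clock: 32.85
eef_pos: [0.4785, 0.2533, 0.1448]
eef_rot: [1.047, 1.305, -1.05]
force: [-1.0, 0.1, -3.6]
width: 0.0471
```

```bash
python3 - <<'E'
from h import *
go(.540,.104,16.2,.14)
E
```

```text
roll -0.066 -> q6 1.26
roll 3.076 -> q6 4.40
shift tool xyz [  4.7  28.  159.1] mm; tcp [478.5 253.3 144.8] jaw yaw -77.6 tilt [-0.002 -0.001 -1.   ] clock 32.85
```

Call:
{"fn": "servo_tool", "kwargs": {
  "commands": [
    [[0, 0.006, 0.03, -0.01], [0, 0.013, 0.07, -0.03], [0, 0.019, 0.11, -0.05], [0, 0.025, 0.145, -0.066], [0, 0.028, 0.159, -0.066], [0, 0.028, 0.159, -0.066], [0, 0.028, 0.159, -0.066]]
  ]
}}

```text
clock: 33.72
eef_pos: [0.5402, 0.1054, 0.1455]
eef_rot: [0.998, 1.331, -0.998]
force: [0.7, -1.2, -2.6]
width: 0.0466
```

```bash
python3 - <<'E'
from h import *
cal=robot.get_calibration("wrist");im=robot.get_image("wrist");np.save("w15.npy",cal,allow_pickle=True)
hsv=cv2.cvtColor(im,cv2.COLOR_BGR2HSV)
# edge rows of far cleat: print V profile near column 284
for u in (270,298): print(u,[(v,tuple(hsv[v,u])[1:]) for v in range(66,112,2)])
r=90
for r in (84,88,92,96): print(r,[int(x) for x in hsv[r,230:340:3,2]])
go(.540,.104,16.2,.01)
E
```

```text
270 [(66, (np.uint8(136), np.uint8(137))), (68, (np.uint8(136), np.uint8(137))), (70, (np.uint8(136), np.uint8(137))), (72, (np.uint8(136), np.uint8(139))), (74, (np.uint8(135), np.uint8(140))), (76, (np.uint8(135), np.uint8(140))), (78, (np.uint8(133), np.uint8(142))), (80, (np.uint8(135), np.uint8(142))), (82, (np.uint8(134), np.uint8(141))), (84, (np.uint8(135), np.uint8(140))), (86, (np.uint8(134), np.uint8(139))), (88, (np.uint8(134), np.uint8(141))), (90, (np.uint8(135), np.uint8(142))), (92, (np.uint8(134), np.uint8(143))), (94, (np.uint8(135), np.uint8(125))), (96, (np.uint8(140), np.uint8(84))), (98, (np.uint8(144), np.uint8(87))), (100, (np.uint8(142), np.uint8(88))), (102, (np.uint8(142), np.uint8(90))), (104, (np.uint8(146), np.uint8(91))), (106, (np.uint8(131), np.uint8(101))), (108, (np.uint8(117), np.uint8(176))), (110, (np.uint8(117), np.uint8(185)))]
298 [(66, (np.uint8(135), np.uint8(138))), (68, (np.uint8(135), np.uint8(138))), (70, (np.uint8(136), np.uint8(139))), (72, (np.uint8(137), np.uint8(138))), (74, (np.uint8(136), np.uint8(137))), (76, (np.uint8(137), np.u
[... 874 characters left out ...]
44, 144, 144, 143, 143, 142, 142, 141, 142, 141, 140, 140, 140, 140, 140, 141, 141, 142, 143, 144, 143, 144, 142, 142, 141, 141, 140, 141, 139, 140, 139, 139, 139]
92 [143, 144, 144, 145, 145, 145, 145, 145, 145, 144, 144, 143, 143, 143, 142, 142, 142, 141, 142, 141, 141, 141, 141, 142, 141, 142, 143, 143, 144, 143, 143, 142, 142, 141, 141, 140, 141]
96 [135, 137, 140, 142, 142, 86, 84, 83, 84, 83, 84, 84, 83, 84, 82, 82, 82, 82, 81, 83, 82, 82, 83, 82, 82, 83, 83, 83, 83, 83, 84, 86, 137, 144, 142, 142, 142]
roll -3.140 -> q6 -1.88
roll 0.001 -> q6 1.26
roll 3.143 -> q6 4.40
shift tool xyz [135.7  -0.6   1.4] mm; tcp [540.3 105.5 145.7] jaw yaw -73.7 tilt [-0.001  0.    -1.   ] clock 33.775
```

```bash
python3 - <<'E'
from h import *
cal=np.load("w15.npy",allow_pickle=True).item()
a=np.radians(16.2);P=ray(cal,[(244,94.3),(325,94.3)],.024)*1000
print(P.mean(0)-88*np.array([np.cos(a),np.sin(a)]),np.degrees(np.arctan2(*(P[1]-P[0])[::-1]))+90)
E
```

```text
[537.73203672 104.85627255] 16.23939681474114
```

Call:
{"fn": "servo_tool", "kwargs": {
  "commands": [
    [[0.03, -0.001, 0.001, 0], [0.08, -0.001, 0.001, 0], [0.115, -0.001, 0.001, 0], [0.128, -0.001, 0.001, 0], [0.134, -0.001, 0.001, 0], [0.138, -0.001, 0.001, 0], [0.14, -0.001, 0.001, 0], [0.14, -0.001, 0.001, 0]]
  ]
}}

```text
clock: 34.78
eef_pos: [0.5404, 0.1031, 0.0064]
eef_rot: [0.999, 1.329, -0.998]
force: [-0.1, 0.0, -3.0]
width: 0.0468
```

Call:
{"fn": "servo_tool", "kwargs": {
  "commands": [
    [[0.001, -0.0007, -0.0015, 0], [0.003, -0.0007, -0.0015, 0], [0.0045, -0.0007, -0.0015, 0], [0.006, -0.0007, -0.0015, 0], [0.0075, -0.0007, -0.0015, 0], [0.0075, -0.0007, -0.0015, 0]]
  ]
}}

```text
clock: 35.52
eef_pos: [0.5392, 0.1043, 0.0004]
eef_rot: [0.999, 1.329, -0.998]
force: [-7.0, -1.0, 18.7]
width: 0.0468
```

Call:
{"fn": "servo_tool", "kwargs": {
  "commands": [
    [[0.0, 0, 0, 0], [0.0, 0, 0, 0], [0.0, 0, 0, 0], [0.0, 0, 0, 0], [0.0, 0, 0, 0], [-0.03, 0, 0, 0], [-0.08, 0, 0, 0], [-0.13, 0, 0, 0], [-0.15, 0, 0, 0], [-0.15, 0, 0, 0], [-0.15, 0, 0, 0]]
  ],
  "fingers": 70
}}

```text
clock: 36.9
eef_pos: [0.5385, 0.1043, 0.1471]
eef_rot: [0.998, 1.332, -1.0]
force: [0.2, 0.6, 0.1]
width: 0.062
```

```bash
python3 - <<'E'
from h import *
grey(.042,"w16"); go(.25,-.45,14,.22)
E
```

```text
[465. 306.] x 482.6 y -93.4  40x33 yaw 6.3 deg
[404. 209.] x 555.5 y -0.0  63x40 yaw 63.8 deg
[285. 192.] x 538.7 y 104.5  138x47 yaw 16.2 deg
roll -3.103 -> q6 -3.09
roll 0.038 -> q6 0.05
roll 3.180 -> q6 3.19
shift tool xyz [ -72.3 -431.9  451.8] mm; tcp [538.4 104.4 147. ] jaw yaw -73.8 tilt [-0.003  0.    -1.   ] clock 36.95
```

Call:
{"fn": "servo_tool", "kwargs": {
  "commands": [
    [[-0.06, 0, 0, 0], [-0.07, -0.035, 0.035, 0], [-0.07, -0.07, 0.075, 0], [-0.07, -0.11, 0.115, 0], [-0.07, -0.15, 0.155, 0], [-0.07, -0.19, 0.2, 0], [-0.07, -0.23, 0.24, 0], [-0.07, -0.27, 0.28, 0], [-0.07, -0.31, 0.32, 0], [-0.07, -0.35, 0.365, 0], [-0.07, -0.39, 0.41, 0.02], [-0.07, -0.43, 0.45, 0.04]]
  ]
}}

```text
clock: 38.45
eef_pos: [0.2504, -0.4493, 0.2171]
eef_rot: [1.031, 1.316, -1.028]
force: [0.7, -0.5, 0.3]
width: 0.0618
```

Call:
{"fn": "servo_tool", "kwargs": {
  "commands": [
    [[0, 0, 0, 0], [0, 0, 0, 0], [0, 0, 0, 0], [0, 0, 0, 0]]
  ]
}}

```text
clock: 38.95
eef_pos: [0.2524, -0.447, 0.2186]
eef_rot: [1.027, 1.315, -1.027]
force: [-0.6, -0.5, -0.5]
width: 0.062
```

```bash
python3 - <<'E'
from h import *
im=robot.get_image("top");cal=robot.get_calibration("top");cv2.imwrite("pics/tend.png",cv2.resize(im[90:330,90:490],None,fx=2,fy=2,interpolation=cv2.INTER_CUBIC))
g=cv2.inRange(cv2.cvtColor(im,cv2.COLOR_BGR2HSV),(0,0,60),(180,60,255));g[:100]=0;g[300:]=0
show(blobs(g,cal,.042,100))
E
```

```text
[333. 242.] x 463.3 y -95.7  78x35 yaw 6.3 deg
[391. 227.] x 505.5 y -240.2  110x45 yaw -9.5 deg
[297. 205.] x 554.8 y -3.3  41x38 yaw 1.2 deg
[ 29. 220.] x 506.1 y 679.4  168x144 yaw -0.1 deg
[256. 210.] x 539.7 y 104.0  140x47 yaw 16.5 deg
[142. 199.] x 562.1 y 397.8  171x59 yaw 9.9 deg
```

View pics/tend.png

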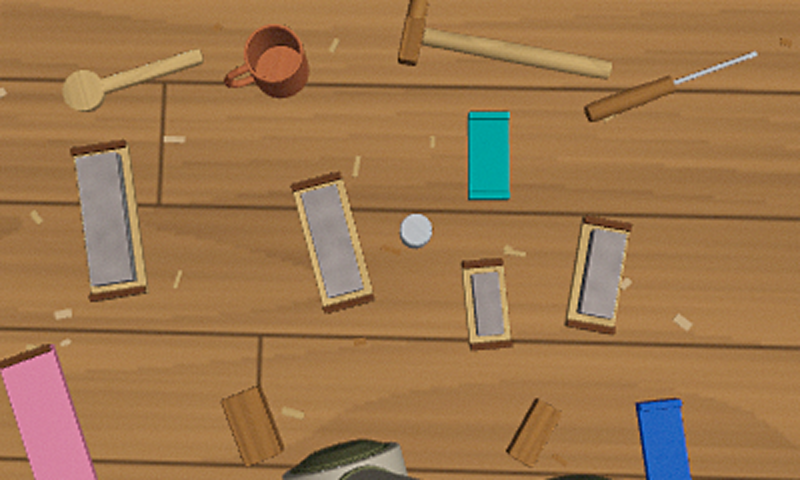

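The final top view shows all four stones in their own holders between the cleats, centred to about 3 mm and 1° (the apparent shift in the outer holders is parallax). The tin and mug are in place, so I'm handing in.

```bash
python3 -c "
from plant import robot
print(robot.finish_job())"
```

```text
the job is handed in; nothing more can be done
None
```

All four stones are in the holders made for their lengths, and I handed the job in at about 39 s of the 115 s allowed. The hand-in reports no verdict. I moved them in the order 80, 170, 110, 140, and lowered each one until it touched the board before opening the fingers.

**Last checks:** The closing top and wrist pictures put every stone about 4 mm or less from its holder's centre and about 1° or less out of line. I did not measure the tilt of the seated stones. Each touched down at the height expected for lying flat on the board. The oil tin measures within 2 mm of where it started, and in the last picture the mug stands where it was.

**What went wrong or disagreed:**
- **Move in the wrong units:** My first move call was in mm instead of m. It was limited by the row speed and touched nothing.
- **Missed first grasp:** The first grasp of the 80 stone closed on air. The wrist picture put the fingertips about 24–30 mm behind the reported TCP, not 14 mm ahead as described. I went about 32 mm deeper for that stone and allowed for the offset in every later grasp.
- **Small camera differences:** The wrist and top cameras disagreed by up to about 4 mm on positions. I used values in between, well inside the 13 mm tolerance.

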